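# Unhook the rinsing basket past a sprung keeper and nest it

### The arm

A 6-joint arm with a two-finger parallel gripper is mounted at the origin on the work surface. World frame = base frame: x ahead of the robot, y to its left, z up, the work surface at z = 0. Lengths are in m, angles in rad, forces in N, time in s.
With the tool pointing down it reaches from about 0.35 to 0.875 m from the base axis. Payload 15.5 kg.
Tool frame: the origin (TCP) lies at the very end of the fingers, on their centre line; the grasp point (between the pads) lies bot.grasp_offset behind it (bot.grasp_offset is the distance from the TCP to the grasp point, in m); x points along the fingers, y is the direction in which the jaws open and shut, and the axes are right-handed (so a half turn about x gives the same grasp; the last joint's range is limited). The gripper opens to 85 mm and grips with 20 to 120 N. Pads are 22 mm wide; open, the fingers measure 114 mm over their backs; the gripper's body (76 mm by 85 mm) begins 54 mm behind the grasp point. The pads swing forward as they close: fully open they stand 13 mm farther back than shut.
Start: joints at [1.139, 0.494, 1.345, -0, 1.302, -0.096], TCP at [0.206, 0.59, 0.231] pointing down, gripper open.
Joint ranges: [-2.91, 2.91], [-0.82, 2.16], [0.22, 2.67], [-1.22, 4.37], [0.12, 2.79], [-3.08, 3.08]. Speed limits (rad/s): [1.89, 1.89, 2.57, 3.01, 3.01, 3.01].

### API

Orientations are given as a unit quaternion [x, y, z, w].
In Python, from bench import sensors, viewer, bot gives the robot as it stands.
- The arm moves only by the tool jog_arm, never from a script. Its arguments are lists of equal length, an entry for each row: "translation": the shift along the tool's x, y, z in mm, a list of three; "rotation": the turn, a rotation vector about the tool's x, y, z in rad, a list of three; "jaw": the opening, from 0 (shut) to 1 (fully open). A call has 1 to 10 rows; each row is the pose to reach, as a shift and turn from the pose measured when the call began, along the tool's axes at that moment; what a row does not reach only later rows make up. A row lasts 1/8 s, in which the tool goes at most 62.5 mm and 10.7 degrees, less where a joint would pass 70% of its speed; a pose out of reach is approached as far as the arm can. A call with a gripper value outside its range is refused whole. The fingers move at their own pace and stop on an object; "newtons" is the grip in N (left out, the last holds). Time passes only in rows, so rows that repeat a pose let the fingers close. It gives the time, the measured TCP pose, the force and the opening at its end, in the units of the state.
- sensors.get_obs(): the state, without advancing time (a new reading comes with each control period).
- viewer.get_image(name): name is "side" or "top"; returns a dict with "pixels" (400x640x3 uint8, red, green, blue), "depth" (400x640 float32, m along the optical axis (not along the pixel's ray), 0 where there is no reading), "fx", "fy", "cx", "cy" (pixels), "k1" (the pictures are not rectified: a ray, as slopes to the right and down, at radius r is drawn at 1 + k1 r^2 times it, then the intrinsics apply), "camera_from_world" (4x4, takes a point from world to camera coordinates). Camera axes: x right, y up, looking along -z (the intrinsics and any distortion apply to the point x, -y, -z); pixel columns grow to the right and rows downward; lengths in m; the calibration is good to about 2 mm. A picture is of the moment at which its call begins.
- bot.hand_in(): hands the job in, once; it reports no verdict.
The state is a dict: "time_s": time; "q": joint angles; "qvel": joint speeds; "effort": joint torques, N m; "position": TCP position; "tool_rot": TCP orientation; "force": force on the tool from outside, world axes, zero at the start; "wrist_torque": the same for the moment, N m; "opening": finger opening in m.
Only numpy, scipy, OpenCV 4.12 (cv2) and the standard library are available. Lean on these libraries where they do the work, as an engineer would, in place of code of your own. Each camera call takes 0.05 s, during which the arm holds its last target.

### The job

Take the small parts basket off the drip stand: lift it straight up, pushing the stand's light sprung keeper up with the basket's cross-bar only until the bar is past the hook's tip, and draw it out under the keeper without forcing the keeper against its stop or dragging on the hook. Then set the basket down gently in the empty round nest, fully home, and let go; keep it upright all the way and leave the tin and the other loose things on the bench where they are.

Things in the scene. Friction and masses are not known exactly. Their poses are not given: they have to be found in the camera images.
- basket: Steel rinsing basket with a tall bail, 237 mm high, 0.26 to 0.42 kg. Origin: centre of its foot's underside; z up, y along its bars. Foot: round, 50 mm diameter, 18 mm high, the lower 6 mm tapering to 40 mm. Cup above: 76 mm diameter, 16 to 54 mm height. Bail in the y-z plane: 8 mm upright rods at y = -37 and +37 mm. It hangs on the stand's hook, its x along the stand's x.
- basket_grip (a point): Middle of the basket's grey grip block, 223 mm above the origin: 18 mm (x) by 40 mm (y) by 28 mm high, in the middle of the bail's top bar (8 mm thick, at height 216 mm). Meant to be grasped from above across its 18 mm, firmly: the load may reach 13 N.
- basket_bar (a point): Middle of the basket's cross-bar, 130 mm above its origin: round, 8 mm diameter, along the basket's y. By this bar it hangs in the hook.
- stand: Fixed drip stand. Origin: on the table, right under the bar's resting place; z up; the hook points to -x, so the basket comes out along -x. Base plate 170 by 100 by 12 mm; post at x = 66 mm, 196 mm tall. Hook and sprung keeper form one carriage on the post, clamped at a height that differs every time and is not measured. Basket against stand (saddle, hook, keeper): 14 N at most, friction included.
- saddle (a point): Where the bar rests: middle of the saddle's level top, 156 mm above the table, 14 mm wide (y). Behind it (x = 10 to 16 mm) is a lip 8 mm high. While the bar passes the tip, the cup's rim runs about 10 mm below the hook's lower arm: draw the basket out level, about 100 mm, before raising or lowering it.
- mouth (a point): 28 mm above the saddle, 17 mm in front of it: mid-range of the hook tip's top, not the tip itself. The upturned tip (x = -14 to -20 mm, 14 mm wide) ends 14 to 42 mm above the saddle. The keeper, a steel tongue over it reaching to x = -26 mm, rests 1 mm above the tip; it must go up 7 mm to let the bar pass (8 to 8.5 is good). Spring: 3 N at first, then 0.6 N per mm; hard stop at 10 mm.
- nest: The empty nest: fixed grey plastic block 84 by 84 by 22 mm with a round blind hole in its middle, 53 mm diameter with a 2 mm chamfer, 15 mm deep. Origin: centre of its underside, on the table; z up. Basket against nest: 35 N at most, and it must not be dropped in (under 0.3 m/s there).
- nest_floor (a point): Centre of the hole's floor, 7 mm above the table: here the centre of the basket's foot comes to stand.
- nest_full: A second block just like the nest, but taken: the tin stands in it. Origin: centre of its underside.
- tin: Bystander: closed round aluminium tin, 52 mm diameter, 54 mm high, standing in the other nest. Origin: centre of its underside.
- jar: Bystander: amber glass jar, 52 mm diameter, 70 mm high. Origin: centre of its underside.
- loupe: Bystander: small black eye loupe, 34 mm diameter, 32 mm high. Origin: centre of its underside.
- scriber: Bystander: white pen-like scriber lying flat, 150 mm long, 9 mm thick. Origin: underside, middle of its handle; x along it.
- tweezers: Bystander: steel tweezers lying flat, 125 mm long, 6 mm thick. Origin: underside of the middle; x along them.
Not all that is in view belongs to the job. Leave any red or yellow look-alike of the nest alone.

How it is judged:
On the way:
1. the basket is off the hook: its middle is more than 50 mm out in front of the saddle, upright, not touching the stand (x of basket in the frame of stand below -0.05 m and contact force between basket and stand below 0.3 N and angle between basket's own z axis and vertical below 0.25 rad), for 0.1 s.
At the end, for the whole second after the job is handed in: The basket stands released and at rest in the empty nest: foot within 5 mm of the nest's centre, on the hole's floor (within 2.5 mm), upright within 0.06 rad (horizontal distance between basket and nest below 0.005 m and z of basket in the frame of nest below 0.0095 m and angle between basket's own z axis and vertical below 0.06 rad and linear speed of basket below 0.02 m/s); the robot touches nothing.
It fails at once if the basket pressed on the stand (hook, saddle or keeper) with more than 14 N (contact force between basket and stand above 14 N).
It fails at once if the basket pressed on or dropped into the nest with more than 35 N (contact force between basket and nest above 35 N).
It fails at once if the basket was dropped: at the nest it moved faster than 0.3 m/s (horizontal distance between basket and nest below 0.02 m and z of basket in the frame of nest below 0.03 m and linear speed of basket above 0.3 m/s).
It fails at once if the basket tipped by more than 0.35 rad (angle between basket's own z axis and vertical above 0.35 rad).
It fails at once if a bystander (tin, jar, loupe, scriber, tweezers) moved by more than 15 mm (distance of any of tin, jar, loupe, scriber, tweezers from where it was at the start of the episode above 0.015 m).
It also fails if it takes over 72 s, if anything falls off the work surface, if the arm or the gripper's body presses on something with over 40 N, if the wrist force passes 120 N, or if a joint passes its speed limit or range.

## Working session

There is one attempt and no reset: what is moved stays moved. The work goes in short steps, Python scripts to look and compute and a tool call to move; the robot and the scene stay as the last step left them, time stands still between calls to the robot, and variables do not carry over. Pictures are saved under pics/ and viewed, and the job is handed in when it is done.

Besides the shell and the picture viewer there is one more tool, called after "Request:" as name(argument=value, ...) on one line, values as JSON. jog_arm: Moves the arm, as the interface text tells. Its arguments: {"type":"object","properties":{"translation":{"type":"array","items":{"type":"array","items":{"type":"number"}}},"rotation":{"type":"array","items":{"type":"array","items":{"type":"number"}}},"jaw":{"type":"array","items":{"type":"number"}},"newtons":{"type":"number"}},"required":["translation","rotation","jaw"]}

```bash
ls; mkdir -p pics
cat > h.py <<'E'
import numpy as np, cv2
from bench import sensors, viewer, bot
def get(n):
    im=viewer.get_image(n); return im
def save(im,f,crop=None,s=1):
    p=im["pixels"][:,:,::-1]
    if crop: x0,y0,x1,y1=crop; p=p[y0:y1,x0:x1]
    p=cv2.resize(np.ascontiguousarray(p),None,fx=s,fy=s,interpolation=cv2.INTER_CUBIC); cv2.imwrite("pics/"+f,p)
def ray(im,uv):
    K=np.array([[im["fx"],0,im["cx"]],[0,im["fy"],im["cy"]],[0,0,1.]])
    uv=np.asarray(uv,float).reshape(-1,2)
    d=np.stack([(uv[:,0]-im["cx"])/im["fx"],(uv[:,1]-im["cy"])/im["fy"]],1)
    s=d.copy()
    for _ in range(30): s=d/(1+im["k1"]*(s**2).sum(1,keepdims=True))
    T=np.linalg.inv(im["camera_from_world"])
    v=np.c_[s[:,0],-s[:,1],-np.ones(len(s))]
    return T[:3,3],v@T[:3,:3].T   # v has unit depth
def plane(im,uv,z):
    o,v=ray(im,uv); return o+v*((z-o[2])/v[:,2])[:,None]
def deproj(im,uv):
    o,v=ray(im,uv); uv=np.asarray(uv).reshape(-1,2).astype(int)
    return o+v*im["depth"][uv[:,1],uv[:,0]][:,None]
def proj(im,P):
    P=np.atleast_2d(P); c=np.c_[P,np.ones(len(P))]@im["camera_from_world"].T
    s=np.c_[c[:,0]/-c[:,2],-c[:,1]/-c[:,2]]; s=s*(1+im["k1"]*(s**2).sum(1,keepdims=True))
    return np.c_[s[:,0]*im["fx"]+im["cx"],s[:,1]*im["fy"]+im["cy"]]
def tri(ia,a,ib,b):
    o1,v1=ray(ia,a);o2,v2=ray(ib,b);v1=v1[0];v2=v2[0]
    A=np.c_[v1,-v2];t=np.linalg.lstsq(A,o2-o1,rcond=None)[0]
    p,q=o1+v1*t[0],o2+v2*t[1]
    return (p+q)/2,np.linalg.norm(p-q)
E
python3 - <<'E'
from h import *
for n in("side","top"):
    im=get(n); save(im,n+"0.png",s=1.25)
    print(n,im["fx"],im["cx"],im["cy"],im["k1"],np.round(np.linalg.inv(im["camera_from_world"]),3))
o=sensors.get_obs(); print(o, bot.grasp_offset)
E
```

```text
pics
side 426.5961997754577 323.7931194531108 202.28077881665743 -0.019115335676233237 [[ 0.896  0.257 -0.362  0.232]
 [-0.443  0.554 -0.705 -0.662]
 [ 0.02   0.792  0.61   0.687]
 [ 0.     0.     0.     1.   ]]
top 374.27099493082284 322.44532753442695 203.86224596376053 -0.0702652680880609 [[ 2.000e-02  9.890e-01 -1.440e-01  3.810e-01]
 [-1.000e+00  2.000e-02 -2.000e-03 -7.500e-02]
 [ 1.000e-03  1.440e-01  9.900e-01  1.098e+00]
 [ 0.000e+00  0.000e+00  0.000e+00  1.000e+00]]
{'time_s': 0.1, 'q': array([ 1.13953586e+00,  4.94144242e-01,  1.34604238e+00,  1.86281065e-05,
        1.30246418e+00, -9.54958670e-02]), 'qvel': array([ 1.71968900e-03,  2.03838725e-04, -3.92264538e-03,  4.50475976e-04,
        5.49820729e-05,  1.35142273e-03]), 'effort': array([ 3.99505516e-03, -8.83592820e+01, -3.84562826e+01,  4.41053351e-05,
        5.22967675e-03, -2.07357323e-05]), 'position': array([0.20579582, 0.58983143, 0.23075452]), 'tool_rot': array([ 0.11779601,  0.69726859, -0.11851513,  0.69706153]), 'force': array([ 1.29231311, -0.01813372, -0.03093049]), 'wrist_torque': array([ 0.04753024, -0.06523015, -0.03323076]), 'opening': 0.08529936722315462} 0.0187
```

View pics/side0.png

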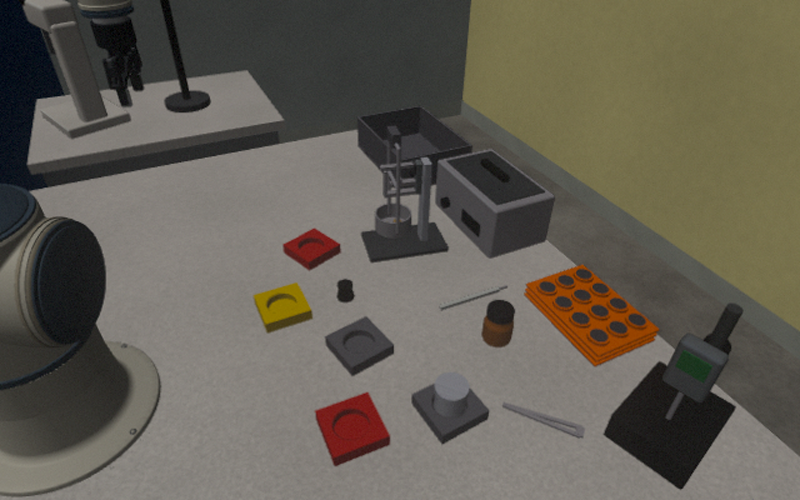

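View pics/top0.png

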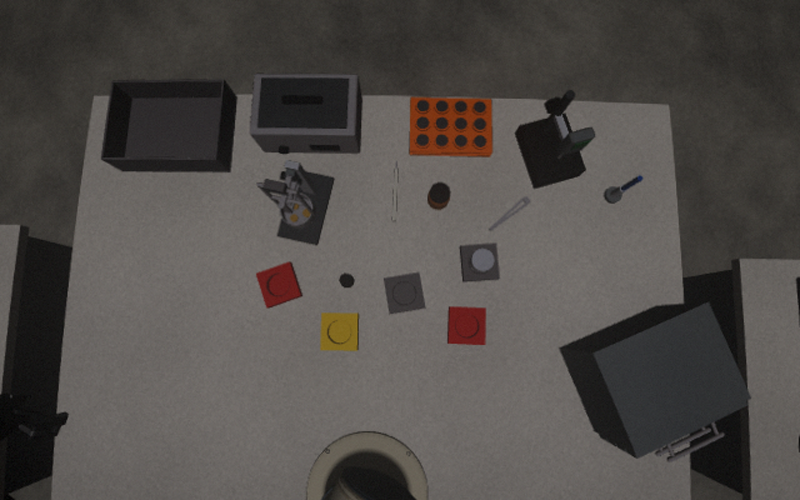

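Run:
```python
from h import *
a=get("side"); b=get("top")
for im in(a,b): im["pixels"]=np.clip(im["pixels"].astype(float)*1.7,0,255).astype(np.uint8)
save(a,"s1.png",(270,80,370,220),4.2); save(b,"t1.png",(190,115,280,205),6.5)
save(a,"s2.png",(200,170,400,380),2.8); save(b,"t2.png",(190,180,420,290),3.4)
# depth check
for n,im,uvs in(("s",a,[(288,275),(315,105)]),("t",b,[(323,234),(235,132)])): print(n,deproj(im,uvs))
```

```text
s [[ 0.4538759  -0.06997285  0.00556812]
 [ 0.62577147  0.16169397  0.2668727 ]]
t [[ 0.45177452 -0.07579419  0.0070165 ]
 [ 0.69258043  0.15199141  0.19367377]]
```

View pics/s1.png

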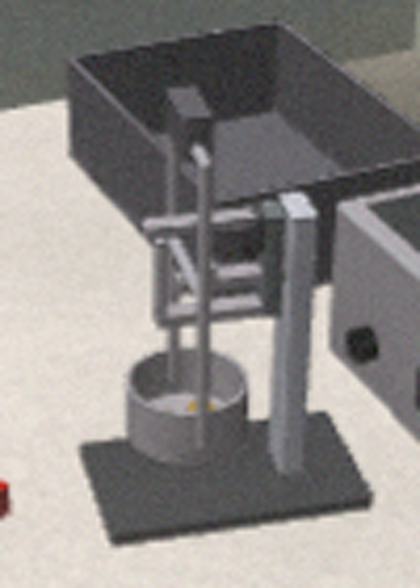

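View pics/t1.png

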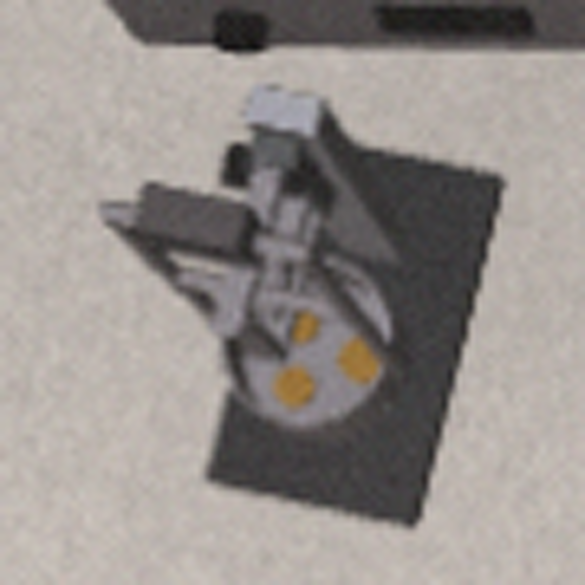

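View pics/s2.png

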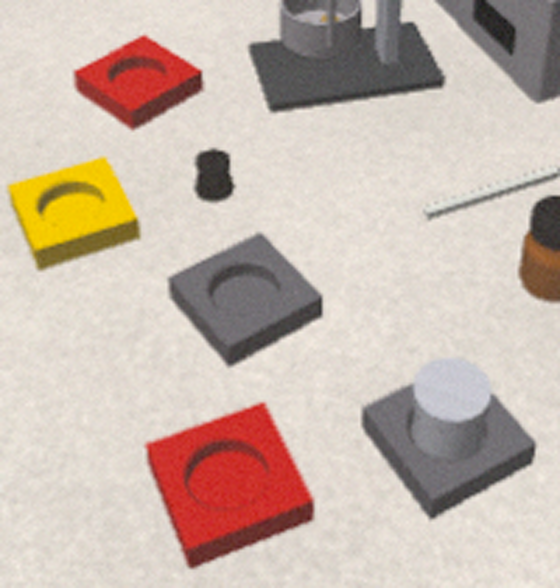

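View pics/t2.png

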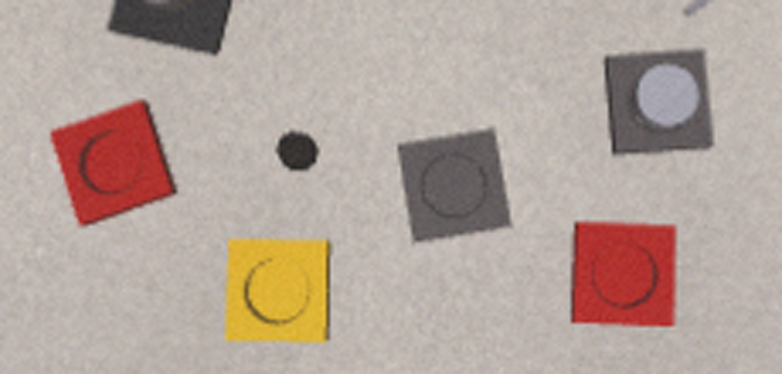

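```bash
cat > m.py <<'E'
from h import *
def cloud(im,x0,y0,x1,y1):
    u,v=np.meshgrid(np.arange(x0,x1),np.arange(y0,y1)); uv=np.c_[u.ravel(),v.ravel()]
    P=deproj(im,uv); ok=im["depth"][uv[:,1],uv[:,0]]>0
    return uv[ok],P[ok]
E
python3 - <<'E'
from m import *
a=get("side"); b=get("top")
for n,im,box in(("s",a,(290,90,370,220)),("t",b,(190,115,280,205))):
    uv,P=cloud(im,*box)
    near=(np.hypot(P[:,0]-.66,P[:,1]-.16)<.13)
    for lo,hi in((.258,.28),(.19,.205),(.008,.016)):
        m=near&(P[:,2]>lo)&(P[:,2]<hi)
        if m.sum()<5: print(n,lo,m.sum());continue
        Q=P[m]; r=cv2.minAreaRect((Q[:,:2]*1000).astype(np.float32))
        print(n,lo,m.sum(),"mean",Q.mean(0).round(4),"std z",Q[:,2].std().round(4),"rect",np.round(r[0],1),np.round(r[1],1),round(r[2],1))
# base plate: colour mask in top -> rays on plane z=.012
    g=im["pixels"].astype(int)
    x0,y0,x1,y1=box
    sub=g[y0:y1,x0:x1].max(2); print(n,"dark px",np.percentile(sub,[5,20,50,80]))
E
```

```text
s 0.258 90 mean [0.6256 0.1649 0.2643] std z 0.0026 rect [627.5 168.4] [41.9 18. ] 77.8
s 0.19 205 mean [0.6539 0.1635 0.194 ] std z 0.0029 rect [648.2 155.6] [77.2 98. ] 57.4
s 0.008 1100 mean [0.6476 0.1535 0.011 ] std z 0.0013 rect [677.7 159.1] [102.3 221.4] 78.5
s dark px [ 33.  46.  65. 129.]
t 0.258 145 mean [0.6278 0.1678 0.2655] std z 0.002 rect [628.4 168.4] [41.  18.5] 78.5
t 0.19 200 mean [0.6637 0.1612 0.194 ] std z 0.0022 rect [652.6 171.6] [96.9 72.3] 9.4
t 0.008 884 mean [0.6419 0.1509 0.0113] std z 0.0017 rect [679.7 159.6] [100.9 220.6] 78.3
t dark px [ 35.  46. 107. 112.]
```

Run:
```python
from m import *
a=get("side"); b=get("top")
O=np.array([.628,.1684]); y=np.deg2rad(-11.8); R=np.array([[np.cos(y),np.sin(y)],[-np.sin(y),np.cos(y)]])
H=np.full((600,800,3),255,np.uint8)
for n,im,box,c in(("s",a,(290,90,370,220),(0,0,200)),("t",b,(190,115,280,205),(200,0,0))):
    uv,P=cloud(im,*box)
    q=(P[:,:2]-O)@R.T; z=P[:,2]
    m=(abs(q[:,1])<9)&(abs(q[:,0])<.1)&(z>.0)
    m=(abs(q[:,1])<.010)&(abs(q[:,0])<.09)&(z>.1)
    for x,zz in zip(q[m,0],z[m]):
        cv2.circle(H,(int(400+x*1000*4),int(560-(zz-.13)*1000*4)),2,c,-1)
    # post
    mp=(z>.185)&(q[:,0]>.05)&(abs(q[:,1])<.03)&(q[:,0]<.085)
    print(n,"post top",q[mp].mean(0).round(4),z[mp].mean().round(4),np.percentile(z[mp],95).round(4))
    mm=(z>.004)&(z<.02)&(abs(q[:,1])<.08)&(q[:,0]>-.11)&(q[:,0]<.11)
    print("plate", np.percentile(q[mm],[1,99],axis=0).round(4))
    mt=(abs(q[:,1])<.011)&(q[:,0]<-.008)&(q[:,0]>-.035)&(z>.12)&(z<.21)
    print("tip zone"); 
    for i in np.argsort(-z[mt])[:60:2]: print(uv[mt][i],(q[mt][i]*1000).round(1),(z[mt][i]*1000).round(1))
for k in range(0,150,10):
    cv2.putText(H,str(130+k),(2,560-k*4),0,.4,(0,0,0),1); cv2.line(H,(30,560-k*4),(800,560-k*4),(220,220,220),1)
for k in range(-80,90,10):
    cv2.putText(H,str(k),(400+k*4-8,590),0,.4,(0,0,0),1); cv2.line(H,(400+k*4,0),(400+k*4,575),(220,220,220),1)
cv2.imwrite("pics/xz.png",H)
```

```text
s post top [ 0.0625 -0.0026] 0.1927 0.196
plate [[-0.0596 -0.05  ]
 [ 0.1072  0.0472]]
tip zone
[308 132] [-15.3   2.7] 193.9
[306 133] [-21.  -1.] 193.7
[305 133] [-23.1   0.8] 193.1
[307 134] [-19.5  -5. ] 193.0
[310 133] [-11.3  -1.6] 192.9
[304 133] [-25.4   1.8] 192.8
[306 134] [-21.7  -3.9] 192.7
[307 132] [-17.1   5.7] 192.5
[311 134] [-9.8 -5.5] 192.2
[304 134] [-26.1  -1.4] 191.9
[310 134] [-11.8  -3.7] 191.4
[305 132] [-21.2   9.3] 191.1
[309 135] [-14.7  -5.5] 190.0
[304 135] [-26.2  -2. ] 189.5
[307 135] [-19.1  -3.3] 189.3
[305 135] [-23.6  -1.4] 188.9
[305 136] [-24.4  -4.7] 188.0
[307 136] [-19.5  -5. ] 187.6
[311 136] [-9.5 -4.3] 186.0
[304 136] [-25.7   0.7] 185.3
[307 137] [-18.6  -1. ] 182.6
[309 138] [-14.6  -4.8] 181.5
[306 137] [-19.9   4.6] 179.8
[308 139] [-17.2  -5.5] 179.4
[307 140] [-19.8  -5.8] 177.2
[309 140] [-14.4  -3.9] 175.4
[306 139] [-19.6   6.1] 173.4
[307 141] [-19.2  -3.4] 173.0
[308 142] [-17.6  -7.4] 172.2
[309 142] [-14.7  -5.3] 170.7
t post top [0.0632 0.0009] 0.1938 0.197
plate [[-0.0578 -0.0482]
 [ 0.1077  0.0502]]
tip zone
[224 165] [-23.1
[... 177 characters left out ...]
 -2.9] 193.4
[225 162] [-14.3   1.5] 193.0
[225 166] [-24.2  -1.1] 192.4
[226 163] [-16.1  -1.4] 192.1
[225 164] [-19.1   0.5] 191.8
[223 164] [-20.1   5.6] 191.4
[227 163] [-15.3  -3.5] 191.0
[226 165] [-20.8  -2.3] 190.7
[223 166] [-24.7   4.8] 189.5
[225 163] [-16.1   1.9] 189.4
[228 161] [-9.1 -3.5] 187.5
[228 164] [-16.2  -5. ] 185.6
[228 166] [-19.9  -4.1] 178.3
[227 166] [-19.3   0.3] 172.4
[229 167] [-19.6  -3.6] 166.3
[230 166] [-15.8  -4.3] 162.7
[230 167] [-17.8  -4.1] 159.6
[231 168] [-18.7  -5.6] 153.8
[228 168] [-19.8   3.1] 150.4
[227 168] [-20.1   6.2] 148.9
[230 169] [-19.9  -0.4] 142.8
[232 169] [-18.1  -4.6] 139.5
[233 169] [-16.9  -6.2] 136.0
[232 167] [-11.9  -1.7] 134.5
```

View pics/xz.png

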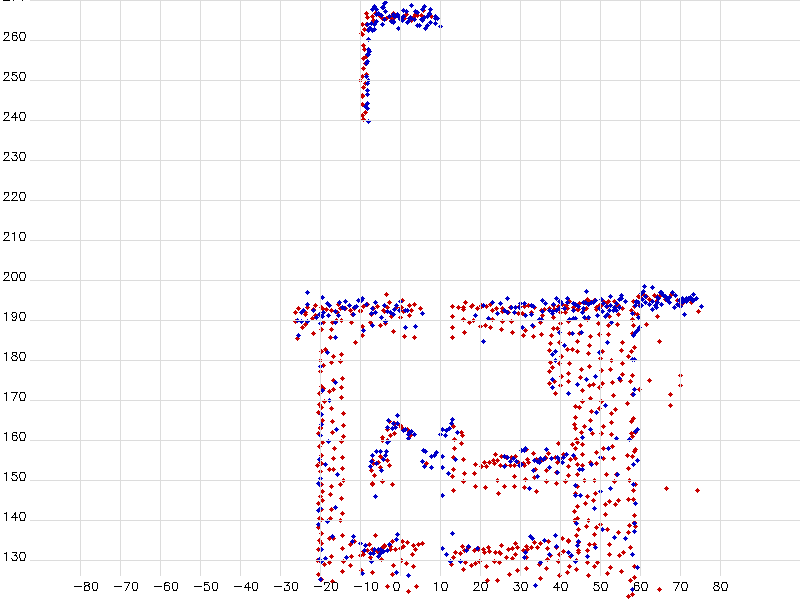

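```bash
cat >> m.py <<'E'
from scipy.spatial.transform import Rotation as Ro
def go(pos,ydir,cur=None):
    """shift (mm, tool axes) and rotvec to have TCP at pos, tool x down, tool y along ydir (xy angle rad)"""
    o=cur or sensors.get_obs(); R0=Ro.from_quat(o["tool_rot"])
    best=None
    for s in(0,np.pi):
        x=np.array([0,0,-1.]); y=np.array([np.cos(ydir+s),np.sin(ydir+s),0]); z=np.cross(x,y)
        rv=(R0.inv()*Ro.from_matrix(np.c_[x,y,z])).as_rotvec()
        if best is None or np.linalg.norm(rv)<np.linalg.norm(best): best=rv
    return (R0.inv().apply(np.array(pos)-o["position"])*1000).round(2),best.round(4),Ro.from_quat(o["tool_rot"]).as_matrix().round(3)
E
python3 - <<'E'
from m import *
a=get("side"); b=get("top")
for n,im in(("s",a),("t",b)):
    c=proj(im,[.453,-.075,.022])[0]; print(n,c)
    uv,P=cloud(im,int(c[0]-45),int(c[1]-45),int(c[0]+45),int(c[1]+45))
    d=np.hypot(P[:,0]-.453,P[:,1]+.075)<.07
    g=im["pixels"][uv[:,1],uv[:,0]].astype(int)
    m=d&(P[:,2]>.018)&(P[:,2]<.03)
    r=cv2.minAreaRect((P[m,:2]*1000).astype(np.float32)); print(n,"top depth",P[m].mean(0).round(4),np.round(r[0],1),np.round(r[1],1),round(r[2],1))
    # colour mask
    gray=im["pixels"].max(2).astype(np.uint8); 
    mask=np.zeros(gray.shape,np.uint8); 
    x0,y0,x1,y1=int(c[0]-40),int(c[1]-40),int(c[0]+40),int(c[1]+40)
    t,mm=cv2.threshold(gray[y0:y1,x0:x1],0,255,cv2.THRESH_BINARY_INV+cv2.THRESH_OTSU); mask[y0:y1,x0:x1]=mm
    cs,_=cv2.findContours(mask,cv2.RETR_EXTERNAL,cv2.CHAIN_APPROX_NONE); k=max(cs,key=cv2.contourArea)
    Q=plane(im,k.reshape(-1,2),.022); r=cv2.minAreaRect((Q[:,:2]*1000).astype(np.float32)); print(n,"colour",t,np.round(r[0],1),np.round(r[1],1),round(r[2],1))
    m=d&(P[:,2]<.0125)&(np.hypot(P[:,0]-.453,P[:,1]+.075)<.027); print(n,"floor",P[m].mean(0).round(4),m.sum())
    (ex,ey),e,_=0,0,0 if False else 0
E
```

```text
s [288.28310545 271.38164779]
s top depth [ 0.4486 -0.0778  0.0209] [449.9 -75.9] [86.4 86.6] 10.1
s colour 97.0 [446.6 -85. ] [91.8 99.4] 11.0
s floor [ 0.4531 -0.0688  0.0065] 287Traceback (most recent call last):
  File "<stdin>", line 18, in <module>
TypeError: cannot unpack non-iterable int object
```

Run:
```python
from m import *
a=get("side"); b=get("top")
C=np.array([.45,-.0755])
for n,im in(("s",a),("t",b)):
    c=proj(im,[*C,.022])[0]
    uv,P=cloud(im,int(c[0]-45),int(c[1]-45),int(c[0]+45),int(c[1]+45))
    rr=np.hypot(P[:,0]-C[0],P[:,1]-C[1])
    m=(rr<.07)&(P[:,2]>.018)&(P[:,2]<.026)
    r=cv2.minAreaRect((P[m,:2]*1000).astype(np.float32)); print(n,"top",P[m].mean(0).round(4),np.round(r[0],1),np.round(r[1],1),round(r[2],1), "px",c.round(0))
    m=(rr<.028)&(P[:,2]<.0145); print(n,"floor z",np.median(P[m,2]).round(4),m.sum())
    # hole: pixels whose ray at z=.022 is within 34mm and depth z below .0165
    Q=plane(im,uv,.022); h=(np.hypot(Q[:,0]-C[0],Q[:,1]-C[1])<.034)&(P[:,2]<.0175)
    (cx,cy),rad=cv2.minEnclosingCircle((Q[h,:2]*1000).astype(np.float32)); print(n,"hole",round(cx,1),round(cy,1),round(rad,1),"mean",Q[h].mean(0).round(4))
print(go([.3,.45,.34],np.deg2rad(-11.8)))
print(go([.628,.1684,.34],np.deg2rad(-11.8)))
print(go([.628,.1684,.234],np.deg2rad(-11.8)))
```

```text
s top [ 0.4485 -0.0776  0.0209] [449.4 -76.1] [85.6 87. ] 10.7 px [287. 272.]
s floor z 0.0064 320
s hole 448.4 -77.9 26.0 mean [ 0.448  -0.0789  0.022 ]
t top [ 0.4516 -0.0762  0.0214] [451.9 -76.2] [83.7 84.2] 10.4 px [323. 234.]
t floor z 0.0065 252
t hole 447.2 -80.2 32.3 mean [ 0.4515 -0.0764  0.022 ]
(array([-108.73, -101.27,  134.96]), array([ 1.4409, -0.    ,  0.    ]), array([[-0.   ,  0.33 ,  0.944],
       [ 0.   ,  0.944, -0.33 ],
       [-1.   ,  0.   , -0.   ]]))
(array([-108.74, -259.06,  537.43]), array([ 1.4409, -0.    ,  0.    ]), array([[-0.   ,  0.33 ,  0.944],
       [ 0.   ,  0.944, -0.33 ],
       [-1.   ,  0.   , -0.   ]]))
(array([  -2.74, -259.06,  537.44]), array([ 1.4409, -0.    ,  0.    ]), array([[-0.   ,  0.33 ,  0.944],
       [ 0.   ,  0.944, -0.33 ],
       [-1.   ,  0.   , -0.   ]]))
```

Request:
jog_arm(translation=[[-50, -10, 20], [-109, -40, 80], [-109, -70, 140], [-109, -100, 200], [-109, -130, 260], [-109, -155, 320], [-109, -185, 380], [-109, -210, 440], [-109, -235, 490], [-109, -259, 537]], rotation=[[0.1, 0, 0], [0.25, 0, 0], [0.4, 0, 0], [0.58, 0, 0], [0.76, 0, 0], [0.94, 0, 0], [1.12, 0, 0], [1.28, 0, 0], [1.44, 0, 0], [1.44, 0, 0]], jaw=[0.7, 0.7, 0.7, 0.7, 0.7, 0.7, 0.7, 0.7, 0.7, 0.7], newtons=60)

```text
time_s: 1.85
position: [0.609, 0.1872, 0.3404]
tool_rot: [0.549, 0.445, -0.549, 0.445]
force: [0.1, 1.3, 0.7]
opening: 0.0597
```

Run:
```python
from m import *
print(go([.628,.1684,.234],np.deg2rad(-11.8))); print(sensors.get_obs()["qvel"].round(3))
```

```text
(array([106.37,  22.42,  14.5 ]), array([-0.0018, -0.0002, -0.0002]), array([[ 0.   ,  0.978, -0.206],
       [ 0.   , -0.206, -0.978],
       [-1.   ,  0.   , -0.   ]]))
[-0.69   0.339 -0.553  0.002  0.211 -0.759]
```

Request:
jog_arm(translation=[[0, 22.4, 14.5], [0, 22.4, 14.5], [50, 22.4, 14.5], [80, 22.4, 14.5], [100, 22.4, 14.5], [106.4, 22.4, 14.5], [106.4, 22.4, 14.5], [106.4, 22.4, 14.5]], rotation=[[0, 0, 0], [0, 0, 0], [0, 0, 0], [0, 0, 0], [0, 0, 0], [0, 0, 0], [0, 0, 0], [0, 0, 0]], jaw=[0.7, 0.7, 0.7, 0.7, 0.7, 0.7, 0.7, 0.7])

```text
time_s: 2.85
position: [0.6283, 0.1688, 0.2351]
tool_rot: [0.55, 0.445, -0.548, 0.446]
force: [-0.4, 0.0, -0.3]
opening: 0.0599
```

Run:
```python
from m import *
print(go([.628,.1684,.234],np.deg2rad(-11.8))[:2]); print(sensors.get_obs()["force"].round(3))
a=get("side"); save(a,"s3.png",(250,30,400,200),3.5)
```

```text
(array([ 1.14, -0.21,  0.46]), array([-0.0015, -0.0009, -0.0017]))
[-0.387  0.028 -0.316]
```

View pics/s3.png

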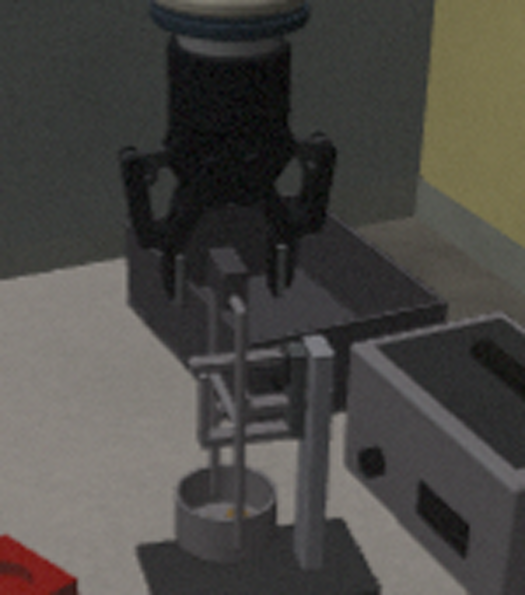

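Request:
jog_arm(translation=[[1, 0, 0], [1, 0, 0], [1, 0, 0], [1, 0, 0], [1, 0, 0], [1, 0, 0]], rotation=[[0, 0, 0], [0, 0, 0], [0, 0, 0], [0, 0, 0], [0, 0, 0], [0, 0, 0]], jaw=[0.4, 0.3, 0.2, 0.1, 0, 0], newtons=90)

```text
time_s: 3.65
position: [0.6286, 0.1686, 0.2344]
tool_rot: [0.55, 0.445, -0.548, 0.446]
force: [0.7, -0.9, 5.1]
opening: 0.0168
```

Request:
jog_arm(translation=[[0, 0, 0], [-1, 0, 0], [-2, 0, 0], [-3, 0, 0], [-4, 0, 0], [-4, 0, 0], [-4, 0, 0]], rotation=[[0, 0, 0], [0, 0, 0], [0, 0, 0], [0, 0, 0], [0, 0, 0], [0, 0, 0], [0, 0, 0]], jaw=[0, 0, 0, 0, 0, 0, 0])

```text
time_s: 4.53
position: [0.6286, 0.1687, 0.2383]
tool_rot: [0.55, 0.445, -0.548, 0.446]
force: [0.2, 0.0, -3.5]
opening: 0.0167
```

Run:
```python
from m import *
o=sensors.get_obs();print(o["position"],o["force"].round(2),o["opening"],o["wrist_torque"].round(3))
b=get("side"); 
c=get("top")
for im,box in((b,(290,60,370,220)),(c,(190,115,280,205))):
    uv,P=cloud(im,*box); O=np.array([.6284,.1684]); y=np.deg2rad(-11.8); R=np.array([[np.cos(y),np.sin(y)],[-np.sin(y),np.cos(y)]])
    q=(P[:,:2]-O)@R.T; z=P[:,2]
    m=(abs(q[:,0])<.004)&(abs(q[:,1])<.02)&(z>.15)&(z<.18); print("bar top",np.percentile(z[m],[50,75,95]).round(4),m.sum())
    m=(q[:,0]<-.008)&(q[:,0]>-.025)&(abs(q[:,1])<.006)&(z>.18)&(z<.21); print("keeper top",z[m].max().round(4),np.median(z[m]).round(4))
```

```text
[0.6285748  0.16865133 0.23831316] [ 0.21  0.01 -3.46] 0.01671065408130518 [ 0.023 -0.009 -0.005]
bar top [0.1663 0.1669 0.1679] 28
keeper top 0.1943 0.1915
bar top [0.1657 0.1672 0.169 ] 24
keeper top 0.1959 0.1929
```

Request:
jog_arm(translation=[[-2, 0, 0], [-4, 0, 0], [-6, 0, 0], [-8, 0, 0], [-10, 0, 0], [-11.7, 0, 0], [-11.7, 0, 0], [-11.7, 0, 0]], rotation=[[0, 0, 0], [0, 0, 0], [0, 0, 0], [0, 0, 0], [0, 0, 0], [0, 0, 0], [0, 0, 0], [0, 0, 0]], jaw=[0, 0, 0, 0, 0, 0, 0, 0])

```text
time_s: 5.62
position: [0.6285, 0.1687, 0.2499]
tool_rot: [0.55, 0.445, -0.548, 0.446]
force: [0.1, 0.6, -4.6]
opening: 0.0174
```

Run:
```python
from m import *
print(sensors.get_obs()["position"],sensors.get_obs()["force"].round(2))
```

```text
[0.62851137 0.16865261 0.24994603] [ 0.14  0.58 -4.64]
```

Request:
jog_arm(translation=[[0, 0, 0], [0, 0, 0]], rotation=[[0, 0, 0], [0, 0, 0]], jaw=[0, 0])

```text
time_s: 5.88
position: [0.6285, 0.1687, 0.2499]
tool_rot: [0.55, 0.445, -0.548, 0.446]
force: [-0.8, 0.5, -4.1]
opening: 0.0166
```

```bash
cat > f.py <<'E'
from m import *
# several readings: each camera call lets 0.05 s pass
F=[];Z=[]
for i in range(6):
    o=sensors.get_obs(); F.append(o["force"][2]); Z.append(o["position"][2]); 
    if i<5: viewer.get_image("top")
print("Fz",np.round(F,2),"mean",np.mean(F).round(2),"z",np.mean(Z).round(5),o["opening"].round(4),"fxy",o["force"][:2].round(2),"t",o["time_s"])
E
python3 f.py
```

```text
Traceback (most recent call last):
  File "f.py", line 7, in <module>
    print("Fz",np.round(F,2),"mean",np.mean(F).round(2),"z",np.mean(Z).round(5),o["opening"].round(4),"fxy",o["force"][:2].round(2),"t",o["time_s"])
                                                                                ^^^^^^^^^^^^^^^^^^
AttributeError: 'float' object has no attribute 'round'
```

```bash
sed -i 's/o\["opening"\].round(4)/round(o["opening"],4)/' f.py; python3 f.py
```

```text
Fz [-3.84 -3.2  -4.61 -3.62 -3.53 -3.78] mean -3.77 z 0.24995 0.0166 fxy [-0.32 -0.29] t 6.375
```

Request:
jog_arm(translation=[[-1, 0, 0], [-2, 0, 0], [-2, 0, 0]], rotation=[[0, 0, 0], [0, 0, 0], [0, 0, 0]], jaw=[0, 0, 0])

```text
time_s: 6.75
position: [0.6286, 0.1686, 0.2521]
tool_rot: [0.55, 0.445, -0.548, 0.446]
force: [0.3, 0.3, -4.0]
opening: 0.0167
```

```bash
python3 f.py
```

```text
Fz [-3.98 -3.78 -3.37 -3.26 -3.81 -4.  ] mean -3.7 z 0.25197 0.0166 fxy [-0.22 -0.22] t 7.0
```

Request:
jog_arm(translation=[[-1, 0, 0], [-2, 0, 0], [-2, 0, 0]], rotation=[[0, 0, 0], [0, 0, 0], [0, 0, 0]], jaw=[0, 0, 0])

```text
time_s: 7.38
position: [0.6285, 0.1687, 0.254]
tool_rot: [0.55, 0.445, -0.548, 0.446]
force: [-0.1, -0.2, -3.7]
opening: 0.0169
```

```bash
python3 f.py
```

```text
Fz [-3.73 -3.94 -2.97 -3.92 -3.34 -3.74] mean -3.61 z 0.25393 0.0168 fxy [-0.47  0.41] t 7.625
```

Still free. On in 1 mm steps.

Request:
jog_arm(translation=[[-0.5, 0, 0], [-1, 0, 0], [-1, 0, 0]], rotation=[[0, 0, 0], [0, 0, 0], [0, 0, 0]], jaw=[0, 0, 0])

```text
time_s: 8.0
position: [0.6285, 0.1686, 0.2549]
tool_rot: [0.55, 0.445, -0.548, 0.446]
force: [-0.7, -0.2, -3.6]
opening: 0.0169
```

```bash
python3 f.py
```

```text
Fz [-3.63 -3.92 -3.66 -4.32 -3.22 -3.82] mean -3.76 z 0.25489 0.0171 fxy [ 0.56 -0.73] t 8.25
```

Request:
jog_arm(translation=[[-0.5, 0, 0], [-1, 0, 0], [-1, 0, 0]], rotation=[[0, 0, 0], [0, 0, 0], [0, 0, 0]], jaw=[0, 0, 0])

```text
time_s: 8.62
position: [0.6285, 0.1686, 0.2559]
tool_rot: [0.55, 0.445, -0.548, 0.446]
force: [-0.4, -0.5, -3.8]
opening: 0.0168
```

```bash
python3 f.py
```

```text
Fz [-3.8  -3.69 -4.18 -4.5  -3.98 -2.93] mean -3.84 z 0.25588 0.0166 fxy [0.54 0.83] t 8.875
```

Request:
jog_arm(translation=[[-0.5, 0, 0], [-1, 0, 0], [-1, 0, 0]], rotation=[[0, 0, 0], [0, 0, 0], [0, 0, 0]], jaw=[0, 0, 0])

```text
time_s: 9.25
position: [0.6284, 0.1686, 0.2567]
tool_rot: [0.55, 0.445, -0.548, 0.446]
force: [0.3, 0.3, -5.4]
opening: 0.0168
```

```bash
python3 f.py
```

```text
Fz [-5.38 -6.31 -5.38 -5.25 -6.15 -5.95] mean -5.74 z 0.25675 0.0166 fxy [0.47 0.1 ] t 9.5
```

Request:
jog_arm(translation=[[-1, 0, 0], [-2, 0, 0], [-3, 0, 0], [-4, 0, 0], [-5, 0, 0], [-5, 0, 0]], rotation=[[0, 0, 0], [0, 0, 0], [0, 0, 0], [0, 0, 0], [0, 0, 0], [0, 0, 0]], jaw=[0, 0, 0, 0, 0, 0])

```text
time_s: 10.25
position: [0.6283, 0.1686, 0.2617]
tool_rot: [0.55, 0.445, -0.548, 0.446]
force: [1.9, -0.7, -9.4]
opening: 0.017
```

```bash
python3 f.py
```

```text
Fz [-9.42 -9.47 -8.   -9.72 -9.73 -9.79] mean -9.35 z 0.26168 0.017 fxy [1.4  0.04] t 10.5
```

Request:
jog_arm(translation=[[-1, 0, 0], [-2, 0, 0], [-3, 0, 0], [-3.5, 0, 0], [-3.5, 0, 0]], rotation=[[0, 0, 0], [0, 0, 0], [0, 0, 0], [0, 0, 0], [0, 0, 0]], jaw=[0, 0, 0, 0, 0])

```text
time_s: 11.12
position: [0.6283, 0.1686, 0.2651]
tool_rot: [0.55, 0.445, -0.549, 0.446]
force: [1.1, -0.0, -10.6]
opening: 0.0169
```

```bash
python3 f.py
python3 - <<'E'
from m import *
b=get("side"); c=get("top")
b["pixels"]=np.clip(b["pixels"]*1.7,0,255).astype(np.uint8); save(b,"s4.png",(290,70,370,220),4)
O=np.array([.6284,.1684]); y=np.deg2rad(-11.8); R=np.array([[np.cos(y),np.sin(y)],[-np.sin(y),np.cos(y)]])
H=np.full((600,800,3),255,np.uint8)
for im,box,col in((b,(290,60,370,220),(0,0,200)),(c,(190,115,280,205),(200,0,0))):
    uv,P=cloud(im,*box); q=(P[:,:2]-O)@R.T; z=P[:,2]
    m=(abs(q[:,1])<.010)&(abs(q[:,0])<.09)&(z>.1)
    for x,zz in zip(q[m,0],z[m]): cv2.circle(H,(int(400+x*1000*4),int(560-(zz-.13)*1000*4)),2,col,-1)
    m=(q[:,0]<-.006)&(q[:,0]>-.025)&(abs(q[:,1])<.006)&(z>.19)&(z<.21); print("keeper top",np.median(z[m]).round(4),m.sum())
for k in range(0,150,10):
    cv2.putText(H,str(130+k),(2,560-k*4),0,.4,(0,0,0),1); cv2.line(H,(30,560-k*4),(800,560-k*4),(220,220,220),1)
for k in range(-80,90,10):
    cv2.putText(H,str(k),(400+k*4-8,590),0,.4,(0,0,0),1); cv2.line(H,(400+k*4,0),(400+k*4,575),(220,220,220),1)
cv2.imwrite("pics/xz4.png",H)
E
```

```text
Fz [-10.56 -11.29 -10.29 -11.67 -11.13 -12.54] mean -11.25 z 0.26513 0.0169 fxy [2.22 0.3 ] t 11.375
keeper top 0.2001 37
keeper top 0.2015 34
```

View pics/s4.png

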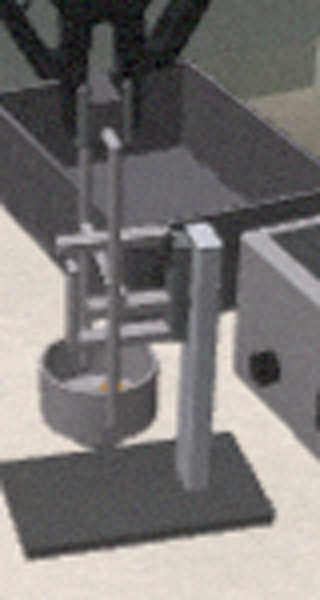

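View pics/xz4.png

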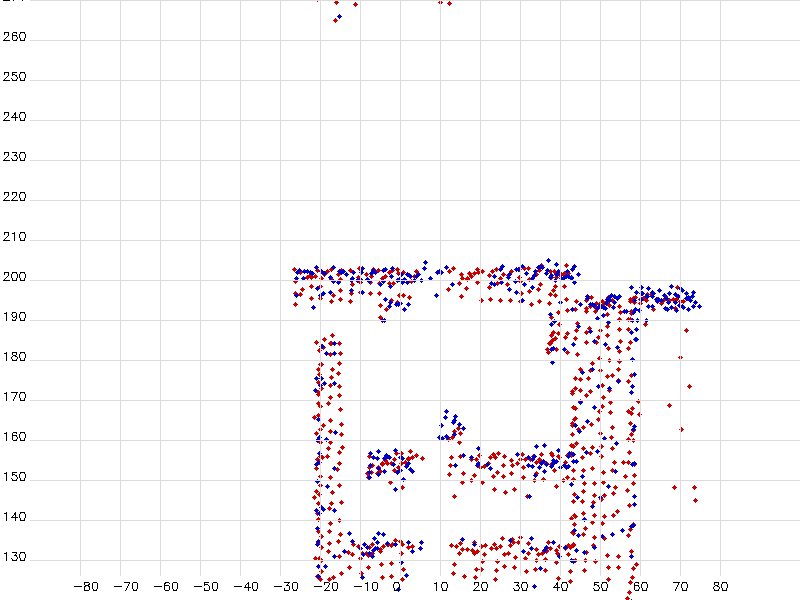

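Request:
jog_arm(translation=[[-0.4, 0, 0], [-0.4, -2, 0], [-0.4, -4, 0], [-0.4, -7, 0], [-0.4, -10, 0], [-0.4, -10, 0]], rotation=[[0, 0, 0], [0, 0, 0], [0, 0, 0], [0, 0, 0], [0, 0, 0], [0, 0, 0]], jaw=[0, 0, 0, 0, 0, 0])

```text
time_s: 12.22
position: [0.6187, 0.1706, 0.2658]
tool_rot: [0.55, 0.445, -0.548, 0.446]
force: [3.0, -1.3, -12.4]
opening: 0.0168
```

```bash
python3 f.py
python3 - <<'E'
from m import *
print(go([.6284,.1686,.2653],np.deg2rad(-11.8)))
E
```

```text
Fz [-12.37 -11.65 -11.67 -11.91 -11.61 -12.37] mean -11.93 z 0.26563 0.0167 fxy [ 4.2  -0.68] t 12.475
(array([ 0.26,  9.93, -0.01]), array([-0.0017, -0.0008, -0.0019]), array([[ 0.002,  0.979, -0.206],
       [ 0.   , -0.206, -0.979],
       [-1.   ,  0.002, -0.001]]))
```

Request:
jog_arm(translation=[[0, -0.7, 0], [0, -1.5, 0]], rotation=[[0, 0, 0], [0, 0, 0]], jaw=[0, 0])

```text
time_s: 12.72
position: [0.6175, 0.1709, 0.2656]
tool_rot: [0.55, 0.445, -0.548, 0.446]
force: [6.1, -1.3, -11.2]
opening: 0.0168
```

```bash
python3 f.py
```

```text
Fz [-11.22 -11.58 -11.7  -12.47 -11.46 -11.95] mean -11.73 z 0.2656 0.0169 fxy [ 5.39 -2.09] t 12.975
```

Request:
jog_arm(translation=[[0, -0.7, 0], [0, -1.5, 0]], rotation=[[0, 0, 0], [0, 0, 0]], jaw=[0, 0])

```text
time_s: 13.22
position: [0.6161, 0.1712, 0.2656]
tool_rot: [0.55, 0.445, -0.548, 0.446]
force: [5.9, -1.5, -11.3]
opening: 0.017
```

```bash
python3 f.py
```

```text
Fz [-11.27 -12.21  -9.85 -11.38 -11.22 -11.33] mean -11.21 z 0.26561 0.0165 fxy [ 4.5  -0.98] t 13.475
```

```bash
cat > v.py <<'E'
from m import *
import sys
b=get("side"); c=get("top")
b["pixels"]=np.clip(b["pixels"]*1.7,0,255).astype(np.uint8); save(b,sys.argv[1]+"s.png",(270,70,370,220),4)
O=np.array([.6284,.1684]); y=np.deg2rad(-11.8); R=np.array([[np.cos(y),np.sin(y)],[-np.sin(y),np.cos(y)]])
H=np.full((600,800,3),255,np.uint8)
for im,box,col in((b,(270,60,370,220),(0,0,200)),(c,(180,115,280,215),(200,0,0))):
    uv,P=cloud(im,*box); q=(P[:,:2]-O)@R.T; z=P[:,2]
    m=(abs(q[:,1])<.033)&(abs(q[:,0])<.09)&(z>.1)
    for x,yy,zz in zip(q[m,0],q[m,1],z[m]): cv2.circle(H,(int(400+x*1000*4),int(560-(zz-.13)*1000*4)),2,col if abs(yy)<.01 else (0,160,0),-1)
    m=(abs(q[:,1])>.033)&(abs(q[:,1])<.041)&(z>.12)&(z<.24)&(q[:,0]<.02)
    for s in(1,-1):
        k=m&(q[:,1]*s>0)
        if k.sum()>10:
            p=np.polyfit(z[k],q[k,0],1); print("rod",s,"tilt rad",p[0].round(4),"x at z=.19",np.polyval(p,.19).round(4),k.sum())
for k in range(0,150,10):
    cv2.putText(H,str(130+k),(2,560-k*4),0,.4,(0,0,0),1); cv2.line(H,(30,560-k*4),(800,560-k*4),(220,220,220),1)
for k in range(-80,90,10):
    cv2.putText(H,str(k),(400+k*4-8,590),0,.4,(0,0,0),1); cv2.line(H,(400+k*4,0),(400+k*4,575),(220,220,220),1)
cv2.imwrite("pics/"+sys.argv[1]+"xz.png",H)
E
python3 v.py v5
```

```text
rod 1 tilt rad 0.0253 x at z=.19 -0.0141 73
rod -1 tilt rad -0.0158 x at z=.19 -0.0136 147
rod 1 tilt rad -0.0559 x at z=.19 -0.0166 15
rod -1 tilt rad -0.0324 x at z=.19 -0.0141 43
```

View pics/v5xz.png

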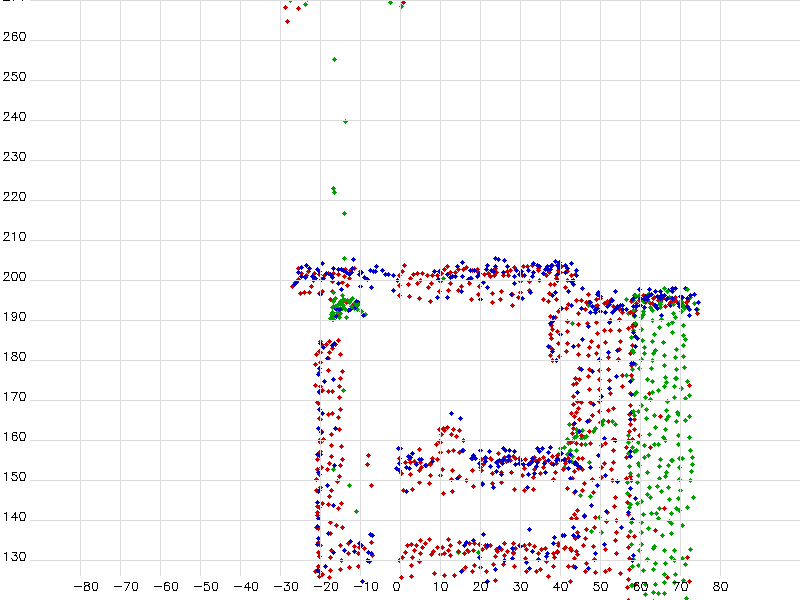

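View pics/v5s.png

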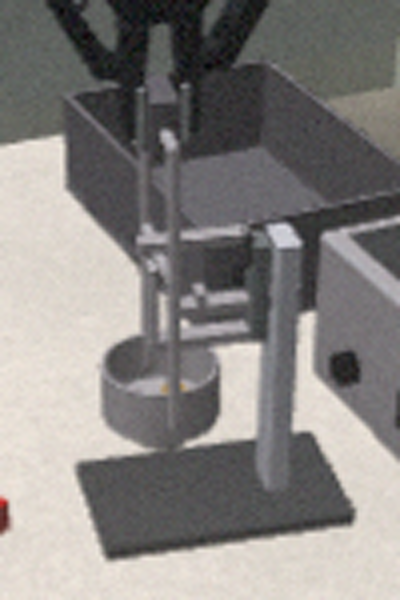

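Request:
jog_arm(translation=[[0, -1.5, 0], [0, -3, 0], [0, -4.5, 0], [0, -6, 0], [0, -6, 0]], rotation=[[0, 0, 0], [0, 0, 0], [0, 0, 0], [0, 0, 0], [0, 0, 0]], jaw=[0, 0, 0, 0, 0])

```text
time_s: 14.2
position: [0.6099, 0.1725, 0.2656]
tool_rot: [0.55, 0.445, -0.548, 0.446]
force: [4.1, -0.7, -12.2]
opening: 0.017
```

```bash
python3 f.py
```

```text
Fz [-12.19 -11.38 -10.94 -11.75 -11.52 -11.  ] mean -11.46 z 0.26552 0.017 fxy [ 3.36 -0.27] t 14.45
```

Request:
jog_arm(translation=[[0, -2, 0], [0, -4, 0], [0, -6, 0], [0, -8, 0], [0, -10, 0], [0, -12, 0], [0, -14, 0], [0, -17, 0], [0, -20, 0], [0, -20, 0]], rotation=[[0, 0, 0], [0, 0, 0], [0, 0, 0], [0, 0, 0], [0, 0, 0], [0, 0, 0], [0, 0, 0], [0, 0, 0], [0, 0, 0], [0, 0, 0]], jaw=[0, 0, 0, 0, 0, 0, 0, 0, 0, 0])

```text
time_s: 15.7
position: [0.5902, 0.1766, 0.2656]
tool_rot: [0.55, 0.445, -0.548, 0.446]
force: [-0.4, -0.1, -3.7]
opening: 0.0165
```

```bash
python3 f.py; python3 v.py v6
```

```text
Fz [-3.74 -2.87 -2.32 -3.71 -4.06 -3.83] mean -3.42 z 0.2655 0.0165 fxy [ 0.5  -0.59] t 15.95
rod 1 tilt rad -0.0126 x at z=.19 -0.0403 116
rod -1 tilt rad -0.0038 x at z=.19 -0.04 151
rod 1 tilt rad -0.0644 x at z=.19 -0.0437 13
rod -1 tilt rad -0.0232 x at z=.19 -0.0389 50
```

View pics/v6s.png

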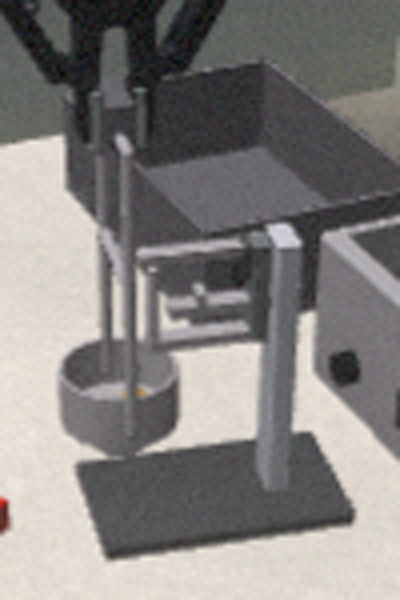

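Request:
jog_arm(translation=[[0, -6, 0], [0, -16, 0], [0, -26, 0], [0, -36, 0], [0, -46, 0], [0, -56, 0], [0, -66, 0], [0, -75, 0], [0, -75, 0], [0, -75, 0]], rotation=[[0, 0, 0], [0, 0, 0], [0, 0, 0], [0, 0, 0], [0, 0, 0], [0, 0, 0], [0, 0, 0], [0, 0, 0], [0, 0, 0], [0, 0, 0]], jaw=[0, 0, 0, 0, 0, 0, 0, 0, 0, 0])

```text
time_s: 17.3
position: [0.5174, 0.192, 0.2653]
tool_rot: [0.55, 0.445, -0.548, 0.446]
force: [0.5, 0.1, -2.9]
opening: 0.0163
```

```bash
python3 f.py
python3 - <<'E'
from m import *
print(go([.4508,-.0762,.29],np.deg2rad(-11.8)))
a=get("side"); save(a,"s7.png",s=1.2)
for n in("jar","x"): pass
E
```

```text
Fz [-2.94 -2.93 -3.39 -3.22 -3.91 -3.95] mean -3.39 z 0.26526 0.0165 fxy [0.1  0.04] t 17.55
(array([-25.03,  -9.69, 276.1 ]), array([-0.0019, -0.0008, -0.002 ]), array([[ 0.002,  0.978, -0.206],
       [ 0.   , -0.206, -0.978],
       [-1.   ,  0.002, -0.001]]))
```

View pics/s7.png

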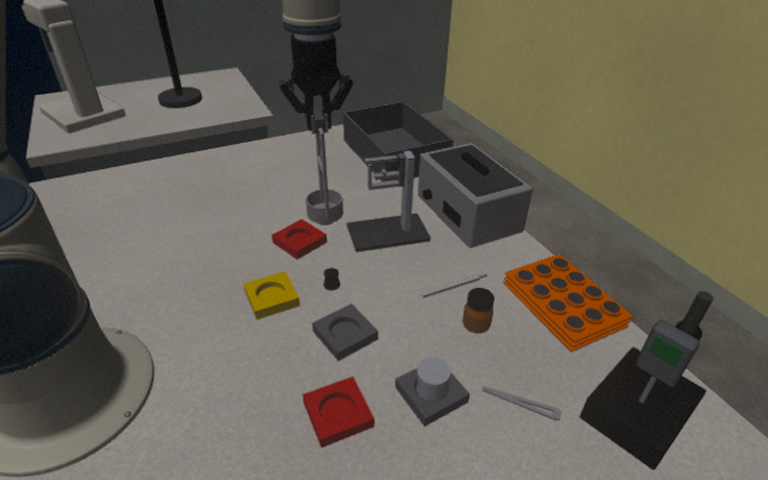

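Request:
jog_arm(translation=[[-12, 0, 10], [-25, 0, 30], [-25, -2, 58], [-25, -3, 88], [-25, -4, 118], [-25, -5, 148], [-25, -6, 178], [-25, -7, 208], [-25, -8, 234], [-25, -9, 256]], rotation=[[0, 0, 0], [0, 0, 0], [0, 0, 0], [0, 0, 0], [0, 0, 0], [0, 0, 0], [0, 0, 0], [0, 0, 0], [0, 0, 0], [0, 0, 0]], jaw=[0, 0, 0, 0, 0, 0, 0, 0, 0, 0])

```text
time_s: 18.85
position: [0.4547, -0.0586, 0.2911]
tool_rot: [0.55, 0.444, -0.549, 0.446]
force: [0.2, 0.2, -2.5]
opening: 0.0171
```

Run:
```python
from m import *
print(go([.4508,-.0762,.29],np.deg2rad(-11.8))[:2])
```

```text
(array([ 1.06, -0.2 , 18.04]), array([-0.0029, -0.0004, -0.0032]))
```

Request:
jog_arm(translation=[[0, 0, 10], [0, 0, 18], [0, 0, 18], [0, 0, 18]], rotation=[[0, 0, 0], [0, 0, -0.003], [0, 0, -0.003], [0, 0, -0.003]], jaw=[0, 0, 0, 0])

```text
time_s: 19.35
position: [0.4511, -0.0758, 0.2911]
tool_rot: [0.549, 0.445, -0.549, 0.445]
force: [0.4, 0.6, -4.1]
opening: 0.017
```

```bash
cat > w.py <<'E'
from m import *
import sys
a=get("side"); b=get("top"); o=sensors.get_obs(); print(o["position"])
for im in(a,b): im["pixels"]=np.clip(im["pixels"]*1.7,0,255).astype(np.uint8)
save(a,sys.argv[1]+"s.png",(220,60,380,320),2.3); save(b,sys.argv[1]+"t.png",(260,170,400,300),4.5)
zb=o["position"][2]-.2344+.030; print("foot z est",zb)
for n,im in(("s",a),("t",b)):
    c=proj(im,[.4508,-.0762,zb+.05])[0].astype(int)
    uv,P=cloud(im,c[0]-50,c[1]-50,c[0]+50,c[1]+50)
    r=np.hypot(P[:,0]-.4508,P[:,1]+.0762)
    m=(r<.05)&(P[:,2]>zb+.049)&(P[:,2]<zb+.060)
    (x,y),rad=cv2.minEnclosingCircle((P[m,:2]*1000).astype(np.float32)); print(n,"rim circle",round(x,1),round(y,1),round(rad,1),P[m].mean(0).round(4),m.sum(),"rim z90",np.percentile(P[m,2],90).round(4))
    m=(r<.05)&(P[:,2]>zb+.018)&(P[:,2]<zb+.05)
    A=np.c_[2*P[m,:2],np.ones(m.sum())]; s=np.linalg.lstsq(A,(P[m,:2]**2).sum(1),rcond=None)[0]; print(n,"wall fit",s[:2].round(4),np.sqrt(s[2]+s[0]**2+s[1]**2).round(4))
E
python3 w.py w1
```

```text
[ 0.45108945 -0.07571798  0.29101369]
foot z est 0.08661369021092027
s rim circle 450.4 -76.2 40.3 [ 0.4484 -0.0784  0.139 ] 231 rim z90 0.1413
s wall fit [ 0.4498 -0.0767] 0.0347w.py:12: RuntimeWarning: Mean of empty slice.
  (x,y),rad=cv2.minEnclosingCircle((P[m,:2]*1000).astype(np.float32)); print(n,"rim circle",round(x,1),round(y,1),round(rad,1),P[m].mean(0).round(4),m.sum(),"rim z90",np.percentile(P[m,2],90).round(4))
  ret = um.true_divide(
Traceback (most recent call last):
  File "w.py", line 12, in <module>
    (x,y),rad=cv2.minEnclosingCircle((P[m,:2]*1000).astype(np.float32)); print(n,"rim circle",round(x,1),round(y,1),round(rad,1),P[m].mean(0).round(4),m.sum(),"rim z90",np.percentile(P[m,2],90).round(4))
                                                                                                                                                                         ~~~~~~~~~~~~~^^^^^^^^^^^
IndexError: index -1 is out of bounds for axis 0 with size 0
```

View pics/w1s.png

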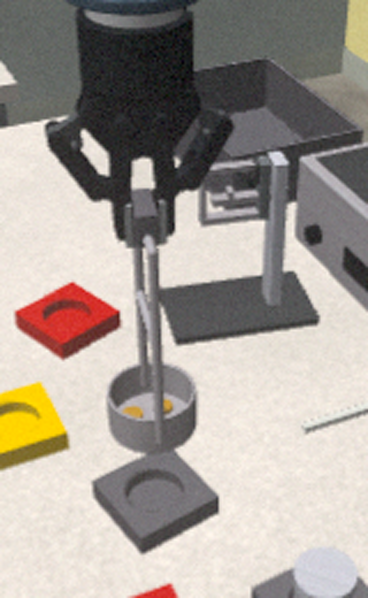

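View pics/w1t.png

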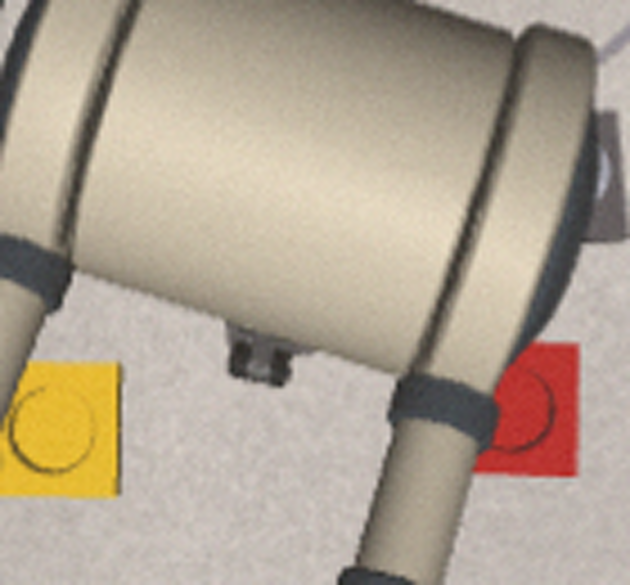

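Request:
jog_arm(translation=[[8, 0, 0.4], [20, 0, 0.4], [32, 0, 0.4], [42, 0, 0.4], [50, 0, 0.4], [55, 0, 0.4], [58, 0, 0.4], [58, 0, 0.4]], rotation=[[0, 0, 0], [0, 0, 0], [0, 0, 0], [0, 0, 0], [0, 0, 0], [0, 0, 0], [0, 0, 0], [0, 0, 0]], jaw=[0, 0, 0, 0, 0, 0, 0, 0])

```text
time_s: 20.45
position: [0.4511, -0.0761, 0.233]
tool_rot: [0.549, 0.445, -0.549, 0.445]
force: [0.8, 0.8, -3.5]
opening: 0.0169
```

```bash
python3 f.py
python3 - <<'E'
from m import *
print(go([.4507,-.0762,.2114],np.deg2rad(-11.8))[:2])
a=get("side");a["pixels"]=np.clip(a["pixels"]*1.7,0,255).astype(np.uint8); save(a,"w2s.png",(230,180,350,310),4.5)
E
```

```text
Fz [-3.49 -3.52 -3.57 -3.59 -3.71 -3.03] mean -3.48 z 0.23321 0.0169 fxy [-0.5  0. ] t 20.7
(array([21.83, -0.43,  0.17]), array([-0.0023, -0.0005, -0.0005]))
```

View pics/w2s.png

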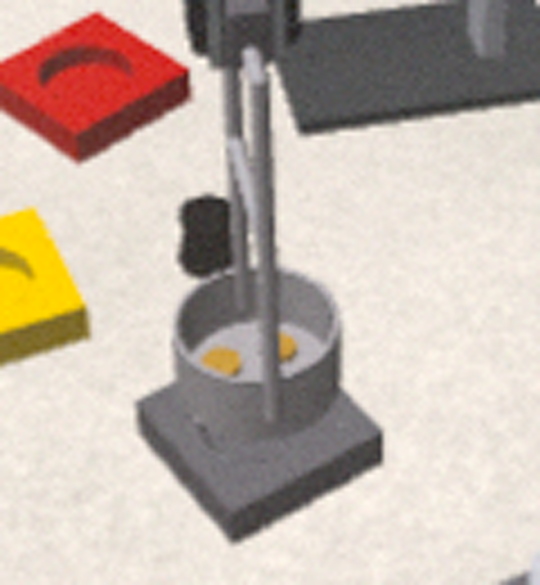

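Foot sits centred over the hole (crop ~255,430). Lower in small steps.

Request:
jog_arm(translation=[[2, -0.4, 0.2], [4, -0.4, 0.2], [6, -0.4, 0.2], [8, -0.4, 0.2], [9, -0.4, 0.2], [10, -0.4, 0.2], [10, -0.4, 0.2]], rotation=[[0, 0, 0], [0, 0, 0], [0, 0, 0], [0, 0, 0], [0, 0, 0], [0, 0, 0], [0, 0, 0]], jaw=[0, 0, 0, 0, 0, 0, 0])

```text
time_s: 21.62
position: [0.4507, -0.0762, 0.2232]
tool_rot: [0.549, 0.445, -0.549, 0.445]
force: [-0.5, -0.4, -4.2]
opening: 0.0167
```

```bash
python3 f.py
```

```text
Fz [-4.21 -3.33 -4.   -3.92 -3.72 -3.23] mean -3.73 z 0.22323 0.0169 fxy [-0.23  0.62] t 21.875
```

Request:
jog_arm(translation=[[1.5, 0, 0], [3, 0, 0], [4.5, 0, 0], [6, 0, 0], [7.5, 0, 0], [9, 0, 0], [9, 0, 0]], rotation=[[0, 0, 0], [0, 0, 0], [0, 0, 0], [0, 0, 0], [0, 0, 0], [0, 0, 0], [0, 0, 0]], jaw=[0, 0, 0, 0, 0, 0, 0])

```text
time_s: 22.75
position: [0.4507, -0.0762, 0.2141]
tool_rot: [0.549, 0.445, -0.549, 0.445]
force: [0.1, -0.3, -3.2]
opening: 0.0165
```

```bash
python3 f.py
```

```text
Fz [-3.21 -3.56 -3.87 -4.39 -3.45 -3.7 ] mean -3.7 z 0.21426 0.0167 fxy [-0.38  0.5 ] t 23.0
```

No side load; 2.8 mm predicted to the floor.

Request:
jog_arm(translation=[[0.7, 0, 0], [1.4, 0, 0], [2.1, 0, 0], [2.1, 0, 0]], rotation=[[0, 0, 0], [0, 0, 0], [0, 0, 0], [0, 0, 0]], jaw=[0, 0, 0, 0])

```text
time_s: 23.5
position: [0.4507, -0.0762, 0.2121]
tool_rot: [0.549, 0.445, -0.549, 0.445]
force: [-0.2, 0.2, -3.1]
opening: 0.0165
```

```bash
python3 f.py
```

```text
Fz [-3.13 -3.29 -3.65 -3.76 -3.67 -3.06] mean -3.43 z 0.2122 0.017 fxy [0.1  0.86] t 23.75
```

Request:
jog_arm(translation=[[0.3, 0, 0], [0.5, 0, 0]], rotation=[[0, 0, 0], [0, 0, 0]], jaw=[0, 0])

```text
time_s: 24.0
position: [0.4508, -0.0762, 0.2117]
tool_rot: [0.55, 0.445, -0.549, 0.445]
force: [-0.6, -0.6, -3.6]
opening: 0.0169
```

```bash
python3 f.py
```

```text
Fz [-3.55 -3.63 -4.46 -3.37 -3.18 -3.03] mean -3.54 z 0.21171 0.0169 fxy [-0.5  -0.76] t 24.25
```

Request:
jog_arm(translation=[[0.3, 0, 0], [0.6, 0, 0], [0.6, 0, 0]], rotation=[[0, 0, 0], [0, 0, 0], [0, 0, 0]], jaw=[0, 0, 0])

```text
time_s: 24.62
position: [0.4511, -0.0764, 0.2116]
tool_rot: [0.55, 0.445, -0.549, 0.446]
force: [-0.5, 0.5, 6.0]
opening: 0.0168
```

```bash
python3 f.py
```

```text
Fz [6.04 5.78 5.68 5.4  5.99 5.99] mean 5.81 z 0.21156 0.017 fxy [-1.18  0.1 ] t 24.875
```

Request:
jog_arm(translation=[[0, 0, 0], [0, 0, 0], [0, 0, 0], [0, 0, 0], [0, 0, 0]], rotation=[[0, 0, 0], [0, 0, 0], [0, 0, 0], [0, 0, 0], [0, 0, 0]], jaw=[0.25, 0.35, 0.5, 0.7, 0.7])

```text
time_s: 25.5
position: [0.4511, -0.0764, 0.2115]
tool_rot: [0.55, 0.445, -0.549, 0.446]
force: [-0.3, -0.3, 0.2]
opening: 0.0598
```

```bash
python3 f.py
python3 - <<'E'
from m import *
a=get("side");a["pixels"]=np.clip(a["pixels"]*1.7,0,255).astype(np.uint8); save(a,"w3s.png",(220,100,360,310),2.8)
E
```

```text
Fz [ 0.24 -0.05  0.27 -0.03 -0.36 -1.07] mean -0.16 z 0.21154 0.0596 fxy [ 0.17 -0.07] t 25.75
```

View pics/w3s.png

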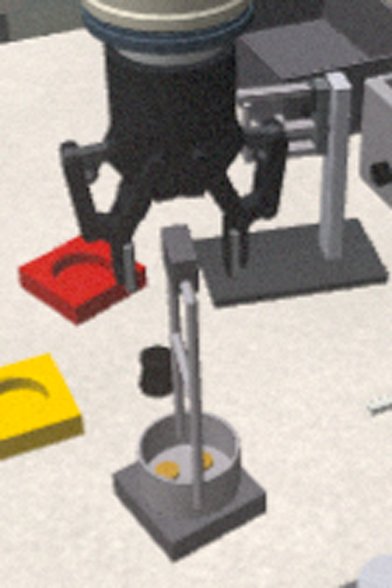

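Basket stands upright in the nest with the fingers clear of the grip block. Retreat straight up.

Request:
jog_arm(translation=[[-5, 0, 0], [-20, 0, 0], [-40, 0, 0], [-70, 0, 0], [-100, 0, 0], [-120, 0, 0], [-120, 0, 0], [-120, -60, 0], [-120, -120, 0], [-120, -120, 0]], rotation=[[0, 0, 0], [0, 0, 0], [0, 0, 0], [0, 0, 0], [0, 0, 0], [0, 0, 0], [0, 0, 0], [0, 0, 0], [0, 0, 0], [0, 0, 0]], jaw=[0.8, 0.8, 0.8, 0.8, 0.8, 0.8, 0.8, 0.8, 0.8, 0.8])

```text
time_s: 27.05
position: [0.3297, -0.0505, 0.3306]
tool_rot: [0.549, 0.445, -0.549, 0.445]
force: [0.9, -0.5, 0.4]
opening: 0.0686
```

Run:
```python
from m import *
a=get("side"); b=get("top"); o=sensors.get_obs(); print(o["position"],o["force"].round(2),o["time_s"])
for n,im in(("s",a),("t",b)):
    c=proj(im,[.4508,-.0762,.06])[0].astype(int)
    uv,P=cloud(im,c[0]-80,max(0,c[1]-130),c[0]+80,c[1]+60)
    r=np.hypot(P[:,0]-.4508,P[:,1]+.0762)
    m=(r<.05)&(P[:,2]>.055)&(P[:,2]<.066)
    if m.sum()>10:
        (x,y),rad=cv2.minEnclosingCircle((P[m,:2]*1000).astype(np.float32)); print(n,"rim",round(x,1),round(y,1),round(rad,1),np.percentile(P[m,2],[50,90]).round(4))
    m=(r<.04)&(P[:,2]>.238)&(P[:,2]<.25)
    if m.sum()>10:
        q=cv2.minAreaRect((P[m,:2]*1000).astype(np.float32)); print(n,"grip top",np.round(q[0],1),np.round(q[1],1),np.median(P[m,2]).round(4),"expect .244")
save(a,"end_s.png",s=1.2); save(b,"end_t.png",s=1.2)
```

```text
[ 0.33331893 -0.05154723  0.33119309] [-0.5   0.2   0.25] 27.15
s rim 449.8 -76.5 40.7 [0.0591 0.0617]
s grip top [450.2 -76.3] [42.2 17.9] 0.2431 expect .244
t rim 453.0 -75.6 37.8 [0.0599 0.0629]
t grip top [452.6 -75.4] [39.6 17.9] 0.2432 expect .244
```

View pics/end_s.png

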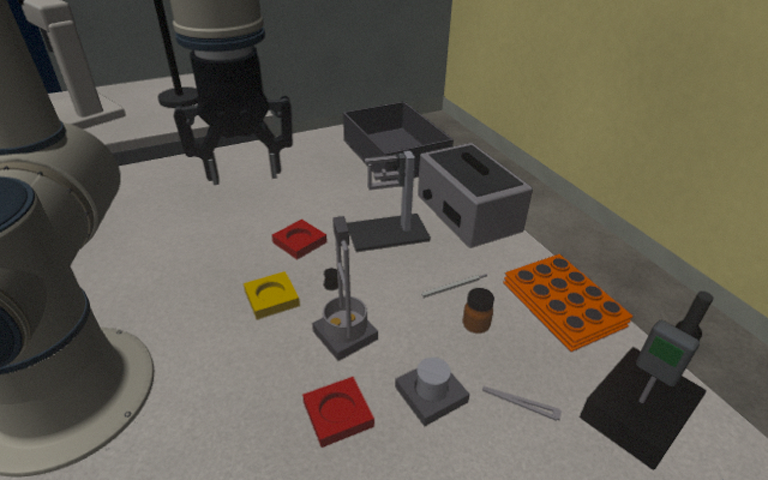

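Request:
jog_arm(translation=[[0, 0, 0], [0, 0, 0], [0, 0, 0], [0, 0, 0]], rotation=[[0, 0, 0], [0, 0, 0], [0, 0, 0], [0, 0, 0]], jaw=[0.8, 0.8, 0.8, 0.8])

```text
time_s: 27.65
position: [0.3335, -0.0516, 0.3311]
tool_rot: [0.55, 0.445, -0.549, 0.446]
force: [0.1, -0.1, -0.6]
opening: 0.0679
```

```bash
python3 -c "
from bench import bot
print(bot.hand_in())"
```

```text
the job is handed in; nothing more can be done
None
```

The basket is off the stand and standing released in the empty grey nest. I handed the job in at about 27.7 s, and the hand-in gives no verdict.

- **Off the hook:** I lifted it straight up and felt the keeper at about 22 mm of lift. The bar then pushed the keeper up about 8–8.5 mm and came out level under it. Wrist readings put the load on the stand at about 9 N, against the 14 N limit.
- **Into the nest:** I set it down in small steps with no noticeable side load. It touched the floor where predicted, pressing about 9 N, and I let go.
- **Last checks:** Both cameras put the rim at about 62 mm (61 expected) and the grip top at 243 mm (244 expected). The grip centre is within about 1 mm of the nest centre and lines up with the cup rim, so the basket is upright. The gripper is well clear. In the side picture the tin and the other loose things look to be where they were; I did not measure them.
- **Disagreements:**
  - Keeper travel before drawing out came to 7.5 mm by force, 8.3 mm by position and 8.4–8.6 mm by camera, so I raised it another 0.4 mm.
  - The sideways pull stayed at 3–6 N while drawing out. I took it as friction on the keeper, since it neither kept rising nor blocked the bar. A light touch on the hook's tip is not fully excluded.

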